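Hold the tool chest's lid for fitting its stay

TASK

I am about to screw a new stay on the lid of the wooden tool chest. First pull its wide drawer out all the way to its stop, so that I can get at the stay, the screws and the screwdriver in it; then raise the lid by its knob and hold it for me at 60 degrees from closed, the angle the stay is made for. Until the stay is on, the lid falls shut by itself, so do not let it drop, and finish while still holding it; leave the narrow drawer shut and the things round the chest where they are.

Things in the scene. Friction and masses are not known exactly. Their poses are not given: they have to be found in the camera images.
- chest_foot (a point): Wooden chest, fixed: drawer base 320 wide, 215 deep, 75 mm high; on it a lidded till 150 mm deep, set back behind a 65 mm ledge; rim 125, lid top 149 mm up. This point: on the bench under its middle line, 120 mm behind the base's front face. Axes are the chest's: x to its back (away from the robot), y to the left seen from the robot, z up
- wide_drawer_knob (a point): Centre of the steel knob's head on the wide (left) drawer, front 197 x 52 mm; 50 mm left of the chest's middle line, 40 mm up. The knob stands out along the chest's -x: head 28 mm across, 16 mm long, centre 28 mm off the front, neck 13 mm thick. Pinch it from above across the chest's y. The drawer runs straight along the chest's -x
- wide_drawer (a joint): How far the wide drawer is out, m: 0 shut, 0.080 at its stop; starts shut or up to 0.015 ajar. Pulling takes about 2 to 4 N; it stays where it is left
- narrow_drawer (a joint): How far the narrow drawer is out, m: 0 shut. It is the right one, front 87 mm wide, with a knob of the same kind, 155 mm to the right of the wide drawer's knob
- lid_knob (a point): Centre of the head of the steel knob in the middle of the lid's front edge; same knob as the drawers' (head 28 mm across, 16 mm long, centre 28 mm off the lid's front face, axis along the lid). Lid shut: 137 mm above the bench. It turns with the lid; pinched across the chest's y it can pivot between the fingers
- lid_hinge (a point): Middle of the lid's hinge line, which runs along the chest's y at the back of the till, 125 mm above the bench. The lid knob's centre lies 170 mm ahead of it and 12 mm above it with the lid shut, and swings about it up and back
- lid (a joint): Angle of the lid, rad: 0 shut, 1.047 = 60 degrees, grows as it opens; its hinge stops it at 1.4, so that it always falls shut when released. It weighs 0.3 to 0.65 kg and takes 1 to 3 N at the knob
- modelling_tool_b_c (a point): Bystander: wooden modelling tool, 165 x 14 x 8 mm, lying along the ledge of the chest; its centre
- wax_tin_c (a point): Bystander: round tin, 71 mm across, 35 mm high, beside the chest; its centre
- wax_block_c (a point): Bystander: block of wax, 48 x 48 x 75 mm, standing beside the chest; its centre
- sanding_block_c (a point): Bystander: sanding block, 101 x 62 x 31 mm, beside the chest; its centre
- scrub_brush_c (a point): Bystander: wooden scrubbing brush, 130 x 58 x 39 mm, beside the chest; its centre
- clay_lump_c (a point): Bystander: lump of clay, 46 x 49 x 34 mm, in front on the right; its centre
- syringe_c (a point): Bystander: plastic syringe, 111 x 40 x 20 mm, in front on the left; its centre

How it is judged:
By the outcome, as a careful person would: the job done as asked, in the order asked, and still so for the second after the job is handed in, while the arm keeps its last pose, push and grip.
It also fails if it takes over 51 s, if anything falls off the work surface, if the arm or the gripper's body presses on something with over 40 N, if the wrist force passes 120 N, or if a joint passes its speed limit or range.

ROBOT

A 7-joint arm with a two-finger parallel gripper is mounted at the origin on a cart in front of the work surface, level with it; the furniture and walls round the work are solid. World frame = base frame: x ahead of the robot, y to its left, z up, the work surface at z = 0. Lengths are in mm, angles in rad, forces in N, time in s.
With the tool pointing down it reaches from about 400 to 875 mm from the base axis. Payload 6.5 kg.
Tool frame: the origin (TCP) lies between the finger pads; the fingertips stand 17 mm ahead of it and the grasp point (between the pads) lies 2 mm behind it (tcp_to_tips is the distance from the TCP to the fingertips, in mm); z points along the fingers, y is the line along which they close (so a half turn about z gives the same grasp; the last joint's range is limited). The gripper opens to 85 mm and grips with 20 to 120 N. Pads are 22 mm wide; open, the fingers measure 114 mm over their backs; the gripper's body (76 mm by 85 mm) begins 54 mm behind the grasp point. The pads swing forward as they close: fully open they stand 13 mm farther back than shut.
Start: joints at [1.205, 0.536, -0.004, 1.538, 0.003, 1.067, -0.071], TCP at [191.96, -621, 248.29] pointing down, gripper open.
Joint ranges: [-2.7, 2.7], [-0.37, 2.16], [-1.27, 1.26], [0.24, 2.4], [-1.31, 4.45], [0.19, 1.91], [-2.76, 2.76]. Speed limits (rad/s): [2.39, 2.39, 3.14, 3.14, 3.14, 3.14, 3.14].

INTERFACE

Orientations are given as a rotation vector (axis times angle).
In Python, from station import * gives the robot as it stands.
- The arm moves only by the shell command python3 -m handwheel 'ROWS' [OPENING]. ROWS is JSON, a list of rows, each an object with "delta_pos": the shift along the tool's x, y, z in m, a list of three; "dr": the turn, a rotation vector about the tool's x, y, z in rad, a list of three. In form: [{"delta_pos": [tx, ty, tz], "dr": [rx, ry, rz]}, ...]. A call has 1 to 5 rows; each row is the pose to reach, as a shift and turn from the pose commanded when the call began, along the tool's axes at that moment; what a row does not reach only later rows make up. A row lasts 1/8 s, in which the tool goes at most 62.5 mm and 10.7 degrees, less where a joint would pass 70% of its speed; a pose out of reach is approached as far as the arm can. A call with a gripper value outside its range is refused whole. OPENING is the closure in counts, from 0 (fully open) to 255 (shut), set as the call begins (- or left out, the last holds). The fingers move at their own pace and stop on an object; the grip force is fixed at half the most. Time passes only in rows, so rows that repeat a pose let the fingers close. It gives the time, the measured TCP pose, the force, the opening and the grip force at its end, in the units of the state.
- get_obs(): the state, without advancing time (a new reading comes with each control period).
- snapshot(name): name is "scene" or "top" or "wrist"; returns a dict with "color" (480x640x3 uint8, red, green, blue), "fx", "fy", "cx", "cy" (pixels), "R" (3x3) and "t" (3): a world point X has camera coordinates R X + t. Camera axes: x right, y down, z forward; pixel columns grow to the right and rows downward; lengths in mm; the calibration is good to about 2 mm. A picture is of the moment at which its call begins. There is no depth.
- job_done(): hands the job in; it is judged then, once.
Trained networks look in the newest picture that a camera, given by its name, has taken for a name from the list of things; names that differ only in an ending like _2 or _b are one class to them, and where a whole thing is asked for, a point or a joint stands for the part that bears it (a point fixed in the world has none). Each returns a list of dicts, best first, with "conf" (0 to 1); they miss things now and then, are a little off and sometimes report something else, mostly with a low value. They report only what shows in the picture. A call takes as long as a camera call.
- recognise(target, camera): "bbox" ([left, top, width, height] in pixels, round what is visible of it).
The state is a dict: "clock": time; "qpos": joint angles; "joint_vel": joint speeds; "joint_torque": joint torques, N m; "tcp_pos": TCP position; "ee_rot": TCP orientation; "ft_force": force on the tool from outside, world axes, zero at the start; "moment": the same for the moment, N m; "grip_width": opening from 0.0 (shut) to 1.0 (fully open); "grasp_force": force on a finger pad.
Only numpy, scipy, OpenCV 4.12 (cv2) and the standard library are available. Lean on these libraries where they do the work, as an engineer would, in place of code of your own. Each camera call takes 0.05 s, during which the arm holds its last target. There are 200 camera calls.

## Working session

There is one attempt and no reset: what is moved stays moved. The work goes in short steps, Python scripts to look and compute and a shell command to move; the robot and the scene stay as the last step left them, time stands still between calls to the robot, and variables do not carry over. Pictures are saved under pics/ and viewed, at most 10 in all, crops included, and the job is handed in when it is done.

```bash
mkdir -p pics; cat > h.py <<'E'
from station import *
import numpy as np, cv2
from scipy.spatial.transform import Rotation as Ro
def ray(s,u,v):
    R=np.array(s["R"]);t=np.array(s["t"]);c=-R.T@t
    d=R.T@np.array([(u-s["cx"])/s["fx"],(v-s["cy"])/s["fy"],1]);return c,d
def atz(s,u,v,z):
    c,d=ray(s,u,v);return c+d*(z-c[2])/d[2]
def proj(s,X):
    p=np.array(s["R"])@np.array(X)+np.array(s["t"]);return (s["fx"]*p[0]/p[2]+s["cx"],s["fy"]*p[1]/p[2]+s["cy"])
def save(s,n): cv2.imwrite("pics/"+n+".png",s["color"][:,:,::-1])
E
python3 - <<'E'
from h import *
o=get_obs();print(o)
for n in("scene","top"):
    s=snapshot(n);save(s,n+"1")
    print(n,np.round(-np.array(s["R"]).T@np.array(s["t"])))
    for k,z in(("wide_drawer_knob",40),("lid_knob",137),("narrow_drawer",40),("wide_drawer",40),("lid",137),("modelling_tool_b_c",79),("syringe_c",10),("clay_lump_c",17)):
        for r in recognise(k,n)[:2]:
            b=r["bbox"];print(k,round(r["conf"],2),np.round(b),np.round(atz(s,b[0]+b[2]/2,b[1]+b[3]/2,z)))
E
```

```text
{'clock': 0.0, 'qpos': array([ 1.2047748 ,  0.53719437, -0.00447057,  1.53883672,  0.0026106 ,
        1.06728001, -0.07117597]), 'joint_vel': array([-0.0013122 , -0.00137017,  0.00045375,  0.00064989,  0.00047216,
       -0.00119487, -0.00062928]), 'joint_torque': array([-6.44285410e-04, -5.83412969e+01,  1.04831960e+00, -2.59101588e+01,
        1.22950313e-02,  9.65724903e-03,  7.38187111e-06]), 'tcp_pos': array([ 191.80714673, -620.44682578,  247.40867096]), 'ee_rot': array([-3.10467479e+00, -4.69146310e-01,  5.84769826e-04]), 'ft_force': array([ 0.14374667, -0.15645103, -0.75699393]), 'moment': array([ 0.01763852, -0.02949559,  0.00514681]), 'grasp_force': 0.0, 'grip_width': 1.0001853860972385}
scene [-444. -407.  700.]
wide_drawer_knob 0.58 [263. 251.  88.  30.] [522.  -8.  40.]
lid_knob 0.73 [270. 180. 143.  46.] [664. -42. 137.]
narrow_drawer 0.75 [357. 262.  42.  22.] [ 549. -166.   40.]
wide_drawer 0.86 [267. 252.  85.  30.] [520. -16.  40.]
wide_drawer 0.34 [312. 241.  66.  10.] [632. -63.  40.]
lid 0.63 [265. 179. 149.  50.] [658. -38. 137.]
modelling_tool_b_c 0.69 [313. 240.  66.  10.] [574. -85.  79.]
syringe_c 0.71 [267. 180. 143.  48.] [905.  45.  10.]
syringe_c 0.54 [355. 260.  43.  26.] [ 591. -153.   10.]
clay_lump_c 0.69 [419. 334.  23.  22.] [ 373. -315.   17.]
top [-66. -61. 934.]
wide_drawer_knob 0.95 [267. 263.  83.  22.] [512.  -9.  40.]
lid_knob 0.64 [256. 171. 141.  63.] [651. -41. 137.]
narrow_drawer 0.9 [353. 256.  39.  24.] [ 539. -158.   40.]
narrow_drawer 0.23 [258. 165. 139.  73.] [741. -41.  40.]
wide_drawer 0.62 [267. 262.  85.  25.] [512. -10.  40.]
lid 0.82 [252. 169. 147.  69.] [649. -40. 137.]
modelling_tool_b_c 0.81 [309. 245.  64.   6.] [563. -81.  79.]
syringe_c 0.86 [146. 306.  40.  35.] [382. 300.  10.]
syringe_c 0.66 [255. 166. 144.  71.] [769. -42.  10.]
clay_lump_c 0.7 [225. 219.  24.  32.] [635. 183.  17.]
```

View pics/top1.png

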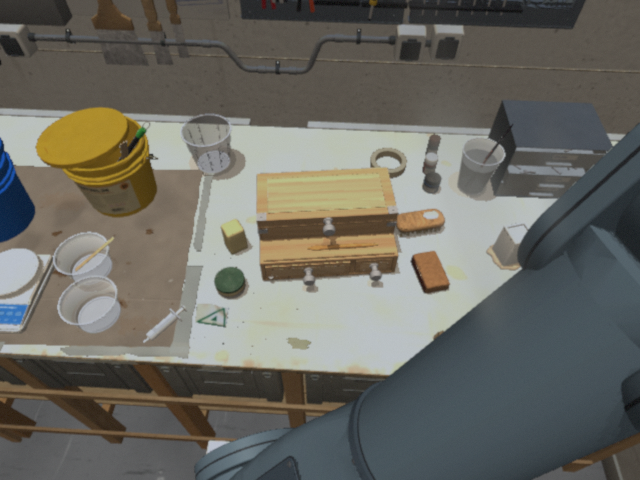

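```bash
python3 - <<'E'
import cv2
a=cv2.imread("pics/top1.png")[150:310,220:420];cv2.imwrite("pics/topc.png",cv2.resize(a,None,fx=3.7,fy=3.7,interpolation=cv2.INTER_CUBIC))
a=cv2.imread("pics/scene1.png")[160:310,230:430];cv2.imwrite("pics/scc.png",cv2.resize(a,None,fx=4,fy=4,interpolation=cv2.INTER_CUBIC))
E
```

```text
(no output)
```

View pics/topc.png

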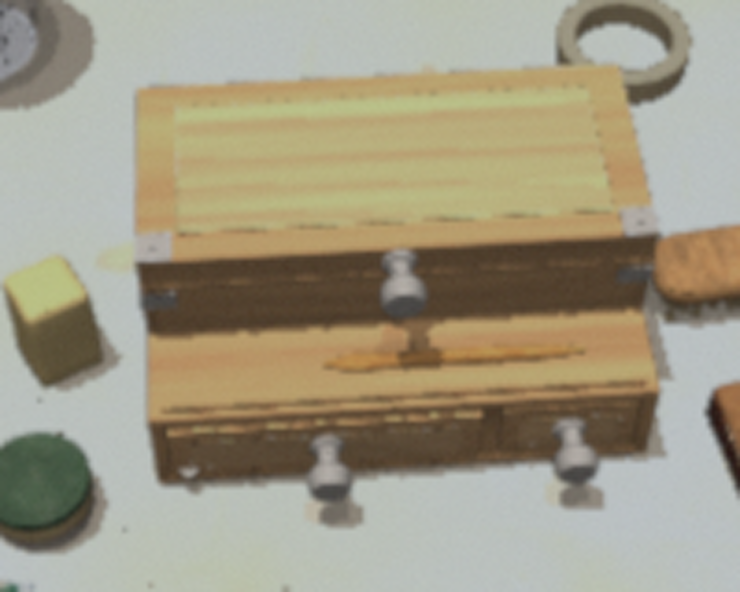

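View pics/scc.png

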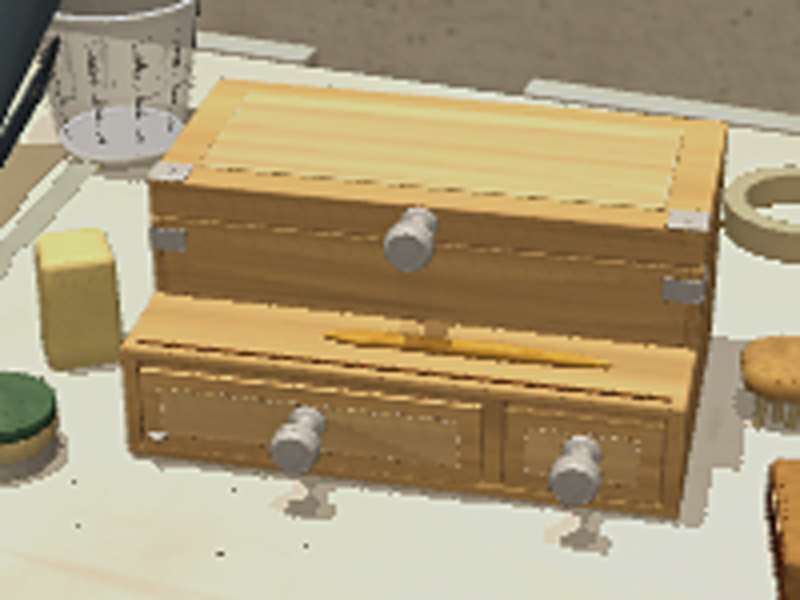

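The top view shows the wide knob at about (309,279), the narrow knob at (376,275) and the lid knob at (329,229). The scene view has them at (304,272), (373,279) and (332,221). Next I triangulate them.

```bash
python3 - <<'E'
from h import *
a=snapshot("top");b=snapshot("scene")
P={"wide":((309.2,278.7),(304.3,271.3)),"narrow":((375.7,274.4),(374,278.8)),"lid":((329.2,228.2),(332.3,220.6))}
Z={"wide":40,"narrow":40,"lid":137};Q={}
for k,(p,q) in P.items():
    A=[];B=[]
    for s,u in((a,p),(b,q)):
        c,d=ray(s,*u);d/=np.linalg.norm(d);M=np.eye(3)-np.outer(d,d);A.append(M);B.append(M@c)
    print(k,np.round(np.linalg.solve(sum(A),sum(B)),1),np.round(atz(a,*p,Z[k]),1),np.round(atz(b,*q,Z[k]),1))
    Q[k]=(atz(a,*p,Z[k])+atz(b,*q,Z[k]))/2
v=Q["wide"]-Q["narrow"];print("yaw",np.degrees(np.arctan2(-v[0],v[1])),np.hypot(*v[:2]))
# chest corners in top crop: base front upper corners z=75, lid front upper corners z149
f=lambda u,v,z:atz(a,220+u/3.7,150+v/3.7,z)
for n,(l,r) in {"base":(f(150,418,75),f(655,384,75)),"lidf":(f(137,262,149),f(655,235,149)),"lidb":(f(136,90,149),f(620,67,149))}.items():
    v=l-r;print(n,np.round(l),np.round(r),np.degrees(np.arctan2(-v[0],v[1])),np.hypot(*v[:2]))
E
```

```text
wide [500.3 -11.   38.8] [499.6 -11.   40. ] [498.6 -11.7  40. ]
narrow [ 520.5 -164.6   40.6] [ 520.7 -164.5   40. ] [ 521.7 -164.6   40. ]
lid [573.5 -51.3 136.7] [573.7 -51.7 137. ] [572.2 -51.2 137. ]
yaw 8.197811278514722 154.77053699501604
base [513. 100.  75.] [ 557. -211.   75.] 8.160870139574365 314.0279644972348
lidf [575. 109. 149.] [ 616. -203.  149.] 7.424391207729921 314.92498481945984
lidb [720. 130. 149.] [ 762. -187.  149.] 7.46483159785254 319.49435223568514
```

```bash
cat >> h.py <<'E'
PSI=np.radians(7.6)
def rows(target,n=None,tilt=0):
    o=get_obs();R0=Ro.from_rotvec(o["ee_rot"])
    Rt=Ro.from_matrix(np.array([[np.cos(PSI),np.sin(PSI),0],[np.sin(PSI),-np.cos(PSI),0],[0,0,-1.]]))*Ro.from_euler("y",tilt)
    d=R0.inv().apply(np.array(target)-o["tcp_pos"])/1000;dr=(R0.inv()*Rt).as_rotvec()
    print("t",round(o["clock"],2),"tcp",np.round(o["tcp_pos"],1),"F",np.round(o["ft_force"],1),"grip",round(o["grip_width"],3),round(o["grasp_force"],1),"| d",np.round(d,4),"dr",np.round(dr,3))
E
python3 -c "
from h import *
rows([497.5,-11,190])"
```

```text
t 1.0 tcp [ 192.  -621.   248.3] F [0.3 0.1 0.2] grip 0.998 0.0 | d [ 0.4721 -0.4925  0.0583] dr [-0.     0.     0.167]
```

```bash
python3 -m handwheel '[{"delta_pos":[0.03,-0.03,0],"dr":[0,0,0.03]},{"delta_pos":[0.06,-0.063,0],"dr":[0,0,0.06]},{"delta_pos":[0.095,-0.098,0],"dr":[0,0,0.1]},{"delta_pos":[0.13,-0.135,0.01],"dr":[0,0,0.13]},{"delta_pos":[0.165,-0.172,0.02],"dr":[0,0,0.167]}]' 0; python3 -c "
from h import *
rows([497.5,-11,190])"
```

```text
clock: 1.62
tcp_pos: [299.6, -406.6, 228.4]
ee_rot: [3.134, 0.207, 0.001]
ft_force: [1.1, -0.3, 0.0]
grip_width: 0.994
grasp_force: 0.0
t 1.62 tcp [ 299.6 -406.6  228.4] F [ 1.1 -0.3  0. ] grip 0.994 0.0 | d [ 0.2481 -0.3662  0.0383] dr [ 0.001 -0.001 -0.001]
```

```bash
python3 -m handwheel '[{"delta_pos":[0.03,-0.045,0],"dr":[0,0,0]},{"delta_pos":[0.06,-0.09,0],"dr":[0,0,0]},{"delta_pos":[0.09,-0.135,0.01],"dr":[0,0,0]},{"delta_pos":[0.12,-0.18,0.02],"dr":[0,0,0]},{"delta_pos":[0.15,-0.225,0.03],"dr":[0,0,0]}]' && python3 -m handwheel '[{"delta_pos":[0.03,-0.045,0.002],"dr":[0,0,0]},{"delta_pos":[0.06,-0.09,0.004],"dr":[0,0,0]},{"delta_pos":[0.08,-0.12,0.006],"dr":[0,0,0]},{"delta_pos":[0.098,-0.141,0.008],"dr":[0,0,0]},{"delta_pos":[0.098,-0.141,0.008],"dr":[0,0,0]}]'; python3 -c "
from h import *
rows([497.5,-11,150])
s=snapshot('wrist');save(s,'w1');print(proj(s,[499,-11.3,40]),proj(s,[573,-51.5,137]))
for r in recognise('wide_drawer_knob','wrist')[:3]:print(r)"
```

```text
clock: 2.25
tcp_pos: [418.5, -163.6, 198.4]
ee_rot: [3.134, 0.208, 0.002]
ft_force: [0.1, 0.0, -0.0]
grip_width: 0.996
grasp_force: 0.0
clock: 2.88
tcp_pos: [497.1, -10.1, 190.4]
ee_rot: [-3.133, -0.214, -0.001]
ft_force: [-0.5, -0.0, 0.5]
grip_width: 1.0
grasp_force: 0.0
t 2.88 tcp [497.1 -10.1 190.4] F [-0.5 -0.   0.5] grip 1.0 0.0 | d [0.0003 0.001  0.0404] dr [-0.001 -0.001  0.004]
(np.float64(324.24369089328957), np.float64(223.01727299415853)) (np.float64(432.82962276900065), np.float64(135.00894374355846))
{'bbox': [300.9, 198.8, 41.7, 43.1], 'conf': 0.56}
```

View pics/w1.png

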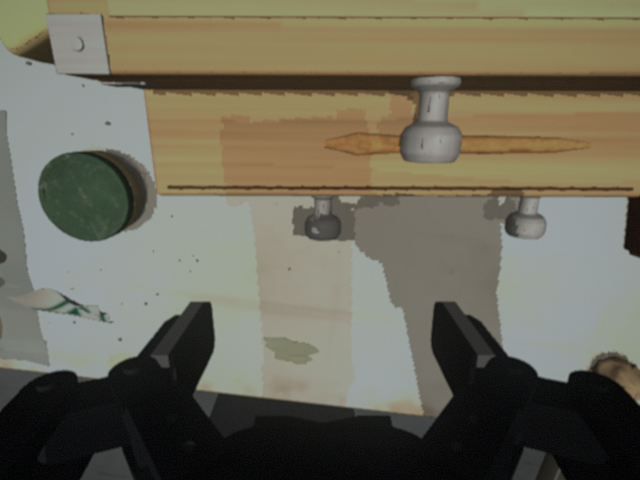

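The wrist view shows the wide knob head at about (323,228) and the lid knob head at (431,142), both close to prediction, with the chest edges level with the fingers.

```bash
python3 -c "
from h import *
s=snapshot('wrist')
print(atz(s,323,227,40),atz(s,431,143,137),atz(s,526,226,40));save(s,'w1b')"
python3 -m handwheel '[{"delta_pos":[-0.001,0.001,0.03],"dr":[0,0,0.004]},{"delta_pos":[-0.002,0.001,0.06],"dr":[0,0,0.004]},{"delta_pos":[-0.002,0.001,0.09],"dr":[0,0,0.004]},{"delta_pos":[-0.002,0.001,0.1],"dr":[0,0,0.004]},{"delta_pos":[-0.002,0.001,0.1],"dr":[0,0,0.004]}]'
```

```text
[494.3054339  -13.84011147  40.        ] [567.87007568 -54.58274397 137.        ] [ 515.80942358 -168.16744192   40.        ]
clock: 3.65
tcp_pos: [494.0, -14.3, 90.3]
ee_rot: [3.135, 0.201, -0.001]
ft_force: [0.5, -0.2, 0.5]
grip_width: 0.999
grasp_force: 0.0
```

```bash
python3 -m handwheel '[{"delta_pos":[0,0,0.02],"dr":[0,0,0]},{"delta_pos":[0,0,0.04],"dr":[0,0,0]},{"delta_pos":[0,0,0.05],"dr":[0,0,0]},{"delta_pos":[0,0,0.05],"dr":[0,0,0]}]'; python3 -c "
from h import *
rows([497,-12.5,40])
s=snapshot('wrist');save(s,'w2')
for i in range(3): 
  s=snapshot('wrist');rows([497,-12.5,40])"
```

```text
clock: 4.15
tcp_pos: [494.4, -13.7, 40.6]
ee_rot: [3.135, 0.202, 0.0]
ft_force: [-0.2, 0.4, 0.4]
grip_width: 1.001
grasp_force: 0.0
t 4.15 tcp [494.4 -13.7  40.6] F [-0.2  0.4  0.4] grip 1.001 0.0 | d [ 0.0027 -0.0008  0.0006] dr [ 0.    -0.    -0.004]
t 4.25 tcp [494.9 -13.6  41.1] F [ 0.7 -0.4  0.9] grip 0.998 0.0 | d [ 0.0022 -0.0008  0.0011] dr [ 0.    -0.001 -0.004]
t 4.3 tcp [495.  -13.6  41.1] F [-0.3  0.  -0. ] grip 0.999 0.0 | d [ 0.0022 -0.0008  0.0011] dr [ 0.    -0.001 -0.004]
t 4.35 tcp [494.9 -13.6  41.1] F [-0.2  0.3 -0.8] grip 1.003 0.0 | d [ 0.0022 -0.0008  0.0011] dr [ 0.    -0.001 -0.004]
```

View pics/w2.png

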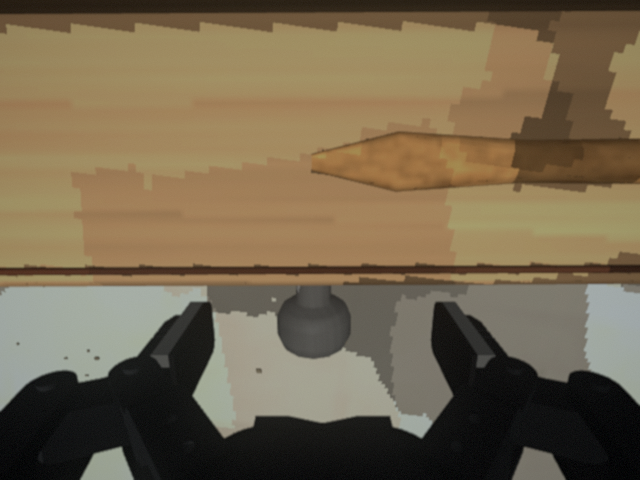

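The wrist view shows the knob head between the fingers at (314,320), about 3 mm to the left of their middle at column 323. I correct and close.

```bash
python3 -m handwheel '[{"delta_pos":[0.003,-0.003,0.001],"dr":[0,0,0]},{"delta_pos":[0.003,-0.003,0.001],"dr":[0,0,0]}]' && python3 -m handwheel '[{"delta_pos":[0,0,0],"dr":[0,0,0]},{"delta_pos":[0,0,0],"dr":[0,0,0]},{"delta_pos":[0,0,0],"dr":[0,0,0]},{"delta_pos":[0,0,0],"dr":[0,0,0]},{"delta_pos":[0,0,0],"dr":[0,0,0]}]' 255; python3 -c "
from h import *
rows([497,-12.5,40])"
```

```text
clock: 4.6
tcp_pos: [497.3, -9.7, 39.5]
ee_rot: [-3.135, -0.203, -0.001]
ft_force: [0.3, 0.3, -0.9]
grip_width: 1.001
grasp_force: 0.0
clock: 5.22
tcp_pos: [497.0, -10.0, 39.6]
ee_rot: [-3.135, -0.202, -0.001]
ft_force: [-0.6, 1.0, 5.6]
grip_width: 0.289
grasp_force: 58.8
t 5.22 tcp [497.  -10.   39.6] F [-0.6  1.   5.6] grip 0.289 58.8 | d [-0.0004  0.0025 -0.0004] dr [-0.    -0.    -0.004]
```

```bash
python3 -m handwheel '[{"delta_pos":[-0.008,0,0],"dr":[0,0,0]},{"delta_pos":[-0.018,0,0],"dr":[0,0,0]},{"delta_pos":[-0.03,0,0],"dr":[0,0,0]},{"delta_pos":[-0.04,0,0],"dr":[0,0,0]},{"delta_pos":[-0.05,0,0],"dr":[0,0,0]}]' && python3 -m handwheel '[{"delta_pos":[-0.006,0,0],"dr":[0,0,0]},{"delta_pos":[-0.012,0,0],"dr":[0,0,0]},{"delta_pos":[-0.017,0,0],"dr":[0,0,0]},{"delta_pos":[-0.021,0,0],"dr":[0,0,0]},{"delta_pos":[-0.021,0,0],"dr":[0,0,0]}]'; python3 -c "
from h import *
rows([497,-12.5,40])"
```

```text
clock: 5.85
tcp_pos: [446.6, -16.7, 39.5]
ee_rot: [3.135, 0.202, 0.001]
ft_force: [1.3, 0.9, 5.6]
grip_width: 0.291
grasp_force: 60.0
clock: 6.48
tcp_pos: [425.1, -19.6, 39.5]
ee_rot: [3.135, 0.202, -0.002]
ft_force: [-0.6, 0.1, 7.9]
grip_width: 0.294
grasp_force: 60.3
t 6.47 tcp [425.1 -19.6  39.5] F [-0.6  0.1  7.9] grip 0.294 60.3 | d [ 0.0722  0.0022 -0.0006] dr [ 0.     0.001 -0.004]
```

```bash
for i in 1 2 3; do python3 -m handwheel '[{"delta_pos":[-0.002,0,0],"dr":[0,0,0]},{"delta_pos":[-0.004,0,0],"dr":[0,0,0]}]' | egrep 'tcp|ft|width'; done
```

```text
tcp_pos: [421.9, -20.0, 39.5]
ft_force: [0.9, 0.8, 5.9]
grip_width: 0.29
tcp_pos: [419.3, -20.4, 39.6]
ft_force: [7.8, 0.7, -1.8]
grip_width: 0.291
tcp_pos: [419.2, -20.4, 39.7]
ft_force: [16.5, 1.3, -17.1]
grip_width: 0.296
```

The drawer is at its stop: the force rises to 16 N and the knob stops moving at about 79 mm. I release and rise.

```bash
python3 -m handwheel '[{"delta_pos":[0,0,0],"dr":[0,0,0]},{"delta_pos":[0,0,0],"dr":[0,0,0]},{"delta_pos":[0,0,0],"dr":[0,0,0]},{"delta_pos":[0,0,0],"dr":[0,0,0]}]' 0 && python3 -m handwheel '[{"delta_pos":[0,0,-0.03],"dr":[0,0,0]},{"delta_pos":[0,0,-0.07],"dr":[0,0,0]},{"delta_pos":[0,0,-0.12],"dr":[0,0,0]},{"delta_pos":[0,0,-0.17],"dr":[0,0,0]},{"delta_pos":[0,0,-0.18],"dr":[0,0,0]}]'; python3 -c "
from h import *
rows([571.5,-52,200])
s=snapshot('wrist');save(s,'w3')
for X in([419,-22,40],[520.6,-164.6,40],[572,-52,137]):print(proj(s,X))"
```

```text
clock: 7.72
tcp_pos: [414.0, -21.0, 39.2]
ee_rot: [3.135, 0.202, -0.001]
ft_force: [0.2, 0.6, 0.4]
grip_width: 1.0
grasp_force: 0.0
clock: 8.35
tcp_pos: [416.1, -21.0, 222.1]
ee_rot: [3.134, 0.202, 0.009]
ft_force: [0.7, 0.2, -0.3]
grip_width: 0.997
grasp_force: 0.0
t 8.35 tcp [416.1 -21.  222.1] F [ 0.7  0.2 -0.3] grip 0.997 0.0 | d [0.15   0.0506 0.023 ] dr [ 0.001 -0.005 -0.004]
(np.float64(323.56347401411875), np.float64(213.24111126143578))
(np.float64(520.6224836403737), np.float64(110.6600934289929))
(np.float64(426.71090089352924), np.float64(-39.634604038336676))
```

View pics/w3.png

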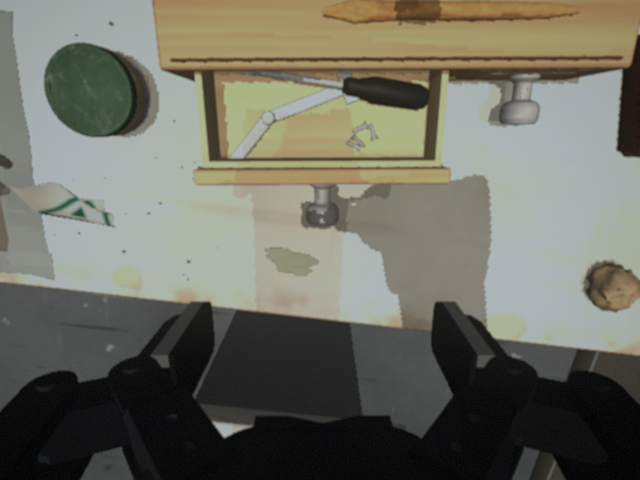

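The wide drawer is fully out with the stay, screws and screwdriver visible. Its knob is at (321,213), as predicted, and the narrow drawer is shut. Next is the lid knob.

```bash
python3 -m handwheel '[{"delta_pos":[0.035,0.012,0.005],"dr":[0,0,0]},{"delta_pos":[0.075,0.025,0.01],"dr":[0,0,0]},{"delta_pos":[0.115,0.038,0.014],"dr":[0,-0.002,0]},{"delta_pos":[0.15,0.05,0.018],"dr":[0,-0.004,0]},{"delta_pos":[0.15,0.05,0.018],"dr":[0,-0.004,0]}]' && python3 -m handwheel '[{"delta_pos":[0,0,0.03],"dr":[0,0,0]},{"delta_pos":[0,0,0.055],"dr":[0,0,0]},{"delta_pos":[0,0,0.06],"dr":[0,0,0]},{"delta_pos":[0,0,0.06],"dr":[0,0,0]}]' ; python3 -c "
from h import *
rows([571.5,-52,136])
s=snapshot('wrist');save(s,'w4');rows([571.5,-52,136])"
```

```text
clock: 9.02
tcp_pos: [570.4, -51.6, 198.6]
ee_rot: [-3.135, -0.201, 0.01]
ft_force: [-0.3, -0.4, 0.1]
grip_width: 0.999
grasp_force: 0.0
clock: 9.52
tcp_pos: [568.8, -51.0, 141.0]
ee_rot: [3.135, 0.203, -0.008]
ft_force: [-0.8, -0.3, 0.7]
grip_width: 1.0
grasp_force: 0.0
t 9.53 tcp [568.8 -51.  141. ] F [-0.8 -0.3  0.7] grip 1.0 0.0 | d [0.0025 0.0013 0.005 ] dr [-0.     0.005 -0.004]
t 9.57 tcp [569.5 -51.1 141.7] F [ 0.7 -0.5  0.3] grip 1.005 0.0 | d [0.0019 0.0012 0.0057] dr [ 0.     0.004 -0.004]
```

View pics/w4.png

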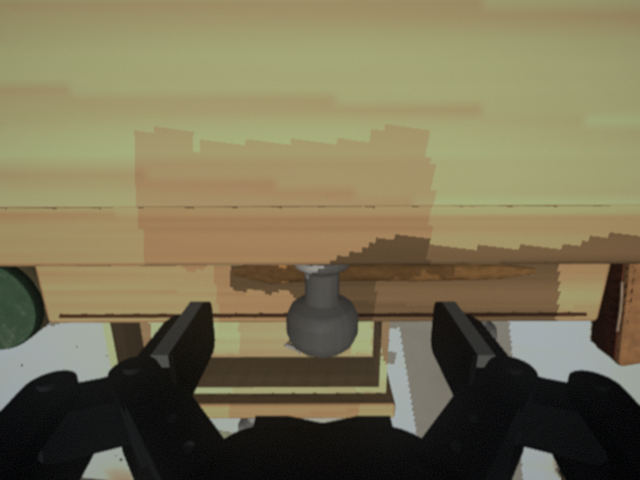

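The lid knob head sits at (322,318), centred between the fingers. I lower by 6 mm and close.

```bash
python3 -m handwheel '[{"delta_pos":[0.002,0,0.004],"dr":[0,0.004,0]},{"delta_pos":[0.002,0,0.006],"dr":[0,0.004,0]}]' && python3 -m handwheel '[{"delta_pos":[0,0,0],"dr":[0,0,0]},{"delta_pos":[0,0,0],"dr":[0,0,0]},{"delta_pos":[0,0,0],"dr":[0,0,0]},{"delta_pos":[0,0,0],"dr":[0,0,0]},{"delta_pos":[0,0,0],"dr":[0,0,0]}]' 255; python3 -c "
from h import *
rows([571.5,-52,136])
import math
r=math.hypot(170,12);a0=math.atan2(12,170)
for d in range(10,66,5): 
  a=a0+math.radians(d);print(d,round(170-r*math.cos(a),1),round(r*math.sin(a)-12,1))"
```

```text
clock: 9.82
tcp_pos: [571.8, -51.0, 135.6]
ee_rot: [3.135, 0.202, 0.001]
ft_force: [-0.5, 0.5, -0.6]
grip_width: 1.002
grasp_force: 0.0
clock: 10.45
tcp_pos: [571.5, -50.5, 135.7]
ee_rot: [-3.135, -0.203, -0.0]
ft_force: [-1.6, 1.3, 4.7]
grip_width: 0.296
grasp_force: 58.8
t 10.45 tcp [571.5 -50.5 135.7] F [-1.6  1.3  4.7] grip 0.296 58.8 | d [-0.0002  0.0015 -0.0003] dr [-0.    -0.    -0.004]
10 4.7 29.3
15 8.9 43.6
20 14.4 57.4
25 21.0 70.7
30 28.8 83.4
35 37.6 95.3
40 47.5 106.5
45 58.3 116.7
50 69.9 125.9
55 82.3 134.1
60 95.4 141.2
65 109.0 147.1
```

```bash
python3 -m handwheel '[{"delta_pos":[0.001,0,-0.008],"dr":[0,0,0]},{"delta_pos":[0.002,0,-0.018],"dr":[0,0,0]},{"delta_pos":[0.0047,0,-0.0293],"dr":[0,0,0]},{"delta_pos":[0.0089,0,-0.0436],"dr":[0,0,0]},{"delta_pos":[0.0144,0,-0.0574],"dr":[0,0,0]}]'; python3 -c "
from h import *
rows([571.5,-50.5,135.7])"
```

```text
clock: 11.08
tcp_pos: [585.9, -48.6, 193.7]
ee_rot: [-3.135, -0.203, 0.001]
ft_force: [1.5, 3.6, -4.6]
grip_width: 0.294
grasp_force: 59.1
t 11.07 tcp [585.9 -48.6 193.7] F [ 1.5  3.6 -4.6] grip 0.294 59.1 | d [-0.0145  0.0001  0.058 ] dr [-0.001  0.    -0.004]
```

```bash
python3 -m handwheel '[{"delta_pos":[0.0066,0,-0.0133],"dr":[0,0,0]},{"delta_pos":[0.0144,0,-0.026],"dr":[0,0,0]},{"delta_pos":[0.0232,0,-0.0379],"dr":[0,0,0]},{"delta_pos":[0.0331,0,-0.0491],"dr":[0,0,0]},{"delta_pos":[0.0439,0,-0.0593],"dr":[0,0,0]}]'; python3 -c "
from h import *
rows([571.5,-50.5,135.7])"
```

```text
clock: 11.7
tcp_pos: [629.2, -42.8, 252.6]
ee_rot: [-3.134, -0.203, 0.002]
ft_force: [0.8, 4.9, -5.1]
grip_width: 0.294
grasp_force: 59.1
t 11.7 tcp [629.2 -42.8 252.6] F [ 0.8  4.9 -5.1] grip 0.294 59.1 | d [-0.0581  0.0003  0.117 ] dr [-0.001  0.001 -0.003]
```

```bash
python3 -m handwheel '[{"delta_pos":[0.0116,0,-0.0092],"dr":[0,0,0]},{"delta_pos":[0.024,0,-0.0174],"dr":[0,0,0]},{"delta_pos":[0.032,0,-0.0218],"dr":[0,0,0]},{"delta_pos":[0.0371,0,-0.0245],"dr":[0,0,0]},{"delta_pos":[0.0371,0,-0.0245],"dr":[0,0,0]}]'; python3 -c "
from h import *
rows([571.5,-50.5,135.7])
s=snapshot('scene');save(s,'s5');t=snapshot('top');save(t,'t5');rows([571.5,-50.5,135.7])
import cv2
a=cv2.resize(s['color'][120:320,220:440],None,fx=3.4,fy=2.9,interpolation=cv2.INTER_CUBIC) if 0 else cv2.resize(s['color'][130:310,220:440],None,fx=3.2,fy=3.2,interpolation=cv2.INTER_CUBIC)
cv2.imwrite('pics/s5c.png',a[:,:,::-1])"
```

```text
clock: 12.32
tcp_pos: [666.3, -37.8, 277.3]
ee_rot: [-3.134, -0.203, 0.001]
ft_force: [-2.5, 5.4, 0.6]
grip_width: 0.293
grasp_force: 59.5
t 12.32 tcp [666.3 -37.8 277.3] F [-2.5  5.4  0.6] grip 0.293 59.5 | d [-0.0956  0.0005  0.1416] dr [-0.001  0.    -0.003]
t 12.43 tcp [666.  -37.9 277.2] F [-2.6  5.7 -0.9] grip 0.3 59.5 | d [-0.0952  0.0005  0.1416] dr [-0.001  0.001 -0.003]
```

View pics/s5c.png

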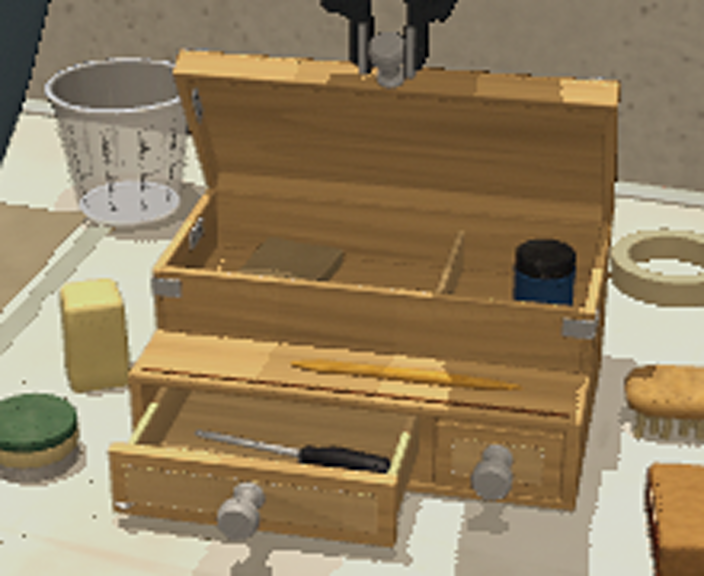

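The picture shows the lid held open, the wide drawer out, the narrow one shut and the bystanders in place. I check the angle from the lid's lower front edge, whose ends are near crop (186,75) and (616,103).

```bash
python3 -c "
from h import *
s=snapshot('scene')
ex=np.array([np.cos(PSI),np.sin(PSI),0]);ey=np.array([-np.sin(PSI),np.cos(PSI),0]);ez=np.array([0,0,1])
H=np.array([571.8,-51.5,125])+170*ex
print('obs',220+186/3.2,130+75/3.2,220+616/3.2,130+103/3.2,'knob',220+388/3.2,130+62/3.2)
for d in(56,58,60,62,64):
  a=np.radians(d);P=H-142*np.cos(a)*ex+142*np.sin(a)*ez;b=a+np.arctan2(12,170);K=H-170.4*np.cos(b)*ex+170.4*np.sin(b)*ez
  print(d,np.round([*proj(s,P+160*ey),*proj(s,P-160*ey),*proj(s,K)],1))
rows([571.5,-50.5,135.7])"
```

```text
obs 278.125 153.4375 412.5 162.1875 knob 341.25 149.375
56 [272.7 155.7 412.2 166.3 340.3 149.1]
58 [273.2 154.  412.4 164.5 340.8 147.1]
60 [273.6 152.3 412.7 162.7 341.3 145.1]
62 [274.1 150.6 412.9 161.  341.7 143.3]
64 [274.6 149.1 413.1 159.3 342.2 141.5]
t 12.47 tcp [665.9 -37.9 277.1] F [-2.3  5.7 -1.9] grip 0.292 59.5 | d [-0.0952  0.0005  0.1415] dr [-0.001  0.001 -0.003]
```

```bash
python3 -c "
from station import *
print(job_done())"
```

```text
the job is handed in; nothing more can be done
None
```

I pulled the wide drawer out to its stop and am still holding the lid by its knob at about 60°, measured from the arm's travel and the camera. The narrow drawer stayed shut, nothing around the chest appeared to have moved, and the job is handed in.

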